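# Pin the panning head

### The job

Lock the panning head on the bench: take the index pin from its grey stand, put it through the hole in the head's turning plate, spin the plate until the hidden hole underneath lines up, and pass the pin fully home so that its shoulder sits flat on the plate, then let go. The hidden hole can only be found by feel, so work gently: never load the head with more than 40 newtons. Leave the other gear where it is.

Things in the scene. Friction and masses are not known exactly. Their poses are not given: they have to be found in the camera images.
- head: The fixed panning head: 150 x 150 x 5 mm aluminium foot, on it a dark steel round housing (132 mm across, top 33 mm above the table) with a fixed ring inside, and the square turning plate on top. Origin: on the table, on the turning axis; z up, +x towards the housing's pointer tab.
- tab_tip (a point): Outer top edge of the pointer tab, a small aluminium block (34 x 10 x 24 mm high) sticking out of the housing along the head's +x, 64 to 98 mm from the turning axis.
- ring_axis (a point): Point on the turning axis at the top face of the fixed ring, 34 mm above the table, hidden under the plate. The ring is flat on top but for one round 14 mm through hole (1.5 mm chamfer), its centre 38 mm from the axis, somewhere within 0.52 rad either side of the pointer tab's direction. Nothing else under the plate lets the pin go down.
- plate (a joint): Turn angle of the aluminium plate (120 x 120 x 14 mm, top 49 mm above the table, a 3 mm high, 24 mm wide cap at its centre). Positive is anticlockwise from above; at 0 its hole points along the tab. At the start it is 0.85 to 1.4 rad. It turns 2.8 rad either way with about 0.05 N m of drag (1.3 N at the hole) and stays where left.
- plate_hole (a point): Centre of the mouth of the one round 13.6 mm through hole in the turning plate (1.5 mm chamfer), 38 mm from the turning axis, at the plate's top face, 49 mm above the table. Turns with the plate.
- pin: The index pin, upright: 12 mm steel shank 32 mm long with a 3 mm chamfer at the foot, a shoulder 22 mm across and 4 mm thick, then a round black grip 16 mm across, 44 mm long; 80 mm in all, about 0.1 kg. Origin at the centre of the foot, z up the pin. The foot is 8 mm above the table in the stand, 34 mm when standing in the plate on the ring, 17 mm when fully home.
- stand: Grey plastic block 70 x 70 x 40 mm, fixed to the table, with a 14 mm hole (37 mm deep) in the middle of its top which holds the pin at the start. Origin at the centre of its underside.
- tray: Small stainless tray, 130 x 90 x 22 mm, loose, a lens cap lying in it; leave it. Origin at the centre of its underside.
- lens: Black zoom lens standing upright, 76 mm across, 110 mm tall, loose; leave it. Origin at the centre of its underside.
- bracket: Aluminium L-bracket, 130 x 40 mm foot 10 mm thick with an 85 mm high upright at its +y end, loose; leave it. Origin under the middle of its foot.
- hood: Black lens hood standing on the table, an open ring 80 mm across and 45 mm tall, loose; leave it. Origin at the centre of its underside.
- driver: Screwdriver with a black handle, 150 mm long, lying on the table, loose; leave it.

How it is judged:
At the end, for the whole second after the job is handed in: The pin stands upright (within 0.08 rad) through the plate's hole (within 3 mm of its centre) and the ring's hole below, its shoulder on the plate (foot less than 18.5 mm above the table, 17 mm when fully home), released and at rest (z of pin in the frame of head below 0.0185 m and horizontal distance between pin and plate_hole below 0.003 m and angle between pin's own z axis and vertical below 0.08 rad and linear speed of pin below 0.01 m/s and velocity of joint plate between -0.05 and 0.05 rad/s); the robot touches nothing.
It fails at once if the panning head is loaded with more than 40 N (summed over its contacts) (contact force between head and anything else above 40 N).
It fails at once if other gear is moved by more than 20 mm (distance of any of tray, lens, bracket, hood, driver from where it was at the start of the episode above 0.02 m).
It also fails if it takes over 72 s, if anything falls off the work surface, if the arm or the gripper's body presses on something with over 40 N, if the wrist force passes 120 N, or if a joint passes its speed limit or range.

### The arm

A 6-joint arm with a two-finger parallel gripper is mounted at the origin on the work surface. World frame = base frame: x ahead of the robot, y to its left, z up, the work surface at z = 0. Lengths are in m, angles in rad, forces in N, time in s.
With the tool pointing down it reaches from about 0.375 to 0.975 m from the base axis. Payload 3.8 kg.
Tool frame: the origin (TCP) lies midway between the tips of the shut fingers; the grasp point (between the pads) lies bot.grasp_offset behind it (bot.grasp_offset is the distance from the TCP to the grasp point, in m); z points along the fingers, y is the direction in which the jaws open and shut (so a half turn about z gives the same grasp; the last joint's range is limited). The gripper opens to 85 mm and grips with 20 to 120 N. Pads are 22 mm wide; open, the fingers measure 114 mm over their backs; the gripper's body (76 mm by 85 mm) begins 54 mm behind the grasp point. The pads swing forward as they close: fully open they stand 13 mm farther back than shut.
Start: joints at [-1.335, 0.264, 1.604, -0, 1.274, -0.037], TCP at [0.182, -0.65, 0.231] pointing down, gripper open.
Joint ranges: [-2.63, 2.63], [-0.94, 2.18], [0.31, 2.57], [-1.31, 4.45], [0, 2.66], [-2.55, 2.55]. Speed limits (rad/s): [2.57, 2.57, 3.14, 3.14, 3.14, 3.14].

### API

Orientations are given as a rotation vector (axis times angle).
In Python, from workcell import read_state, viewer, job, bot gives the robot as it stands.
- The arm moves only by the shell command python3 -m crank 'ROWS' [FORCE]. ROWS is text: rows parted by semicolons, each of 7 numbers parted by spaces: the shift along the tool's x, y, z in mm, then the turn, a rotation vector about the tool's x, y, z in rad, then the closure in counts, from 0 (fully open) to 255 (shut). A call has 1 to 20 rows; each row is the pose to reach, as a shift and turn from the pose commanded when the call began, along the tool's axes at that moment; what a row does not reach only later rows make up. A row lasts 1/8 s, in which the tool goes at most 62.5 mm and 10.7 degrees, less where a joint would pass 70% of its speed; a pose out of reach is approached as far as the arm can. A call with a gripper value outside its range is refused whole. The fingers move at their own pace and stop on an object; FORCE is the grip in N (left out, the last holds). Time passes only in rows, so rows that repeat a pose let the fingers close. It gives the time, the measured TCP pose, the force and the opening at its end, in the units of the state.
- read_state(): the state, without advancing time (a new reading comes with each control period).
- viewer.read_camera(name): name is "side" or "top"; returns a dict with "pixels" (480x640x3 uint8, red, green, blue), "vertical_fov" (degrees; the focal length in pixels is half the picture's height over the tangent of half this angle, whatever the lens; pixels are square), "cx", "cy" (the principal point, pixels), "k1" (the pictures are not rectified: a ray, as slopes to the right and down, at radius r is drawn at 1 + k1 r^2 times it, then the intrinsics apply), "view" (4x4, takes a point from world to camera coordinates). Camera axes: x right, y up, looking along -z (the intrinsics and any distortion apply to the point x, -y, -z); pixel columns grow to the right and rows downward; lengths in m; the calibration is good to about 2 mm. A picture is of the moment at which its call begins. There is no depth.
- job.finish_job(): hands the job in, once; it reports no verdict.
The state is a dict: "time": time; "q": joint angles; "joint_vel": joint speeds; "joint_torque": joint torques, N m; "tool_pos": TCP position; "tcp_rot": TCP orientation; "wrist_force": force on the tool from outside, world axes, zero at the start; "torque": the same for the moment, N m; "width": opening from 0.0 (shut) to 1.0 (fully open).
Only numpy, scipy, OpenCV 4.12 (cv2) and the standard library are available. Lean on these libraries where they do the work, as an engineer would, in place of code of your own. Each camera call takes 0.05 s, during which the arm holds its last target.

## Working session

There is one attempt and no reset: what is moved stays moved. The work goes in short steps, Python scripts to look and compute and a shell command to move; the robot and the scene stay as the last step left them, time stands still between calls to the robot, and variables do not carry over. Pictures are saved under pics/ and viewed, and the job is handed in when it is done.

```bash
mkdir -p pics; ls; python3 - <<'E'
from workcell import read_state, viewer, job, bot
import cv2
print(read_state()); print(bot.grasp_offset, [a for a in dir(bot) if a[0]!='_'])
for n in("side","top"):
    c=viewer.read_camera(n)
    print(n,{k:c[k] for k in c if k!='pixels'})
    cv2.imwrite(f"pics/{n}0.png",c["pixels"][:,:,::-1])
E
```

```text
pics
{'time': 0.0, 'q': array([-1.33487915e+00,  2.64767944e-01,  1.60536441e+00,  3.60776385e-05,
        1.27368335e+00, -3.69094421e-02]), 'joint_vel': array([-0.00088972, -0.00096149,  0.00043665,  0.00027243,  0.00060573,
       -0.00168518]), 'joint_torque': array([-1.98374601e-04, -5.15111697e+01, -3.67316616e+01,  9.77685295e-05,
        1.28874276e-02, -7.17242756e-06]), 'tool_pos': array([ 0.18171707, -0.64933223,  0.22995722]), 'tcp_rot': array([-3.11021499e+00, -4.26909386e-01,  2.92783838e-04]), 'wrist_force': array([-0.22207729, -0.67204654, -0.42855908]), 'torque': array([-0.03162859, -0.02521906, -0.03599661]), 'width': 0.9975709485594277}
0.0187 ['MotionError', 'grasp_offset']
side {'vertical_fov': 54.27008434193196, 'cx': 321.60377534407917, 'cy': 241.39731422891873, 'k1': -0.09087091392190184, 'view': array([[ 0.99500223, -0.09980335,  0.00313793, -0.54709235],
       [ 0.06009348,  0.62361538,  0.77941813, -0.08971984],
       [-0.0797454 , -0.77533422,  0.62649623, -0.76005309],
       [ 0.        ,  0.        ,  0.        ,  1.        ]])}
top {'vertical_fov': 56.42511856768325, 'cx': 314.1993500165625, 'cy': 235.17409110739615, 'k1': -0.08756643562414228, 'view': array([[ 0.19528491, -0.98074454,  0.00198979, -0.09579574],
       [ 0.95853165,  0.19129049,  0.21124636, -0.56313815],
       [-0.20755934, -0.03934595,  0.97743083, -0.64613843],
       [ 0.        ,  0.        ,  0.        ,  1.        ]])}
```

View pics/side0.png

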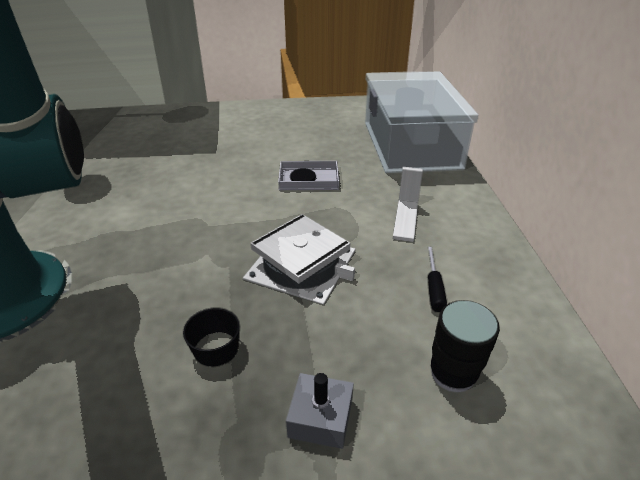

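View pics/top0.png

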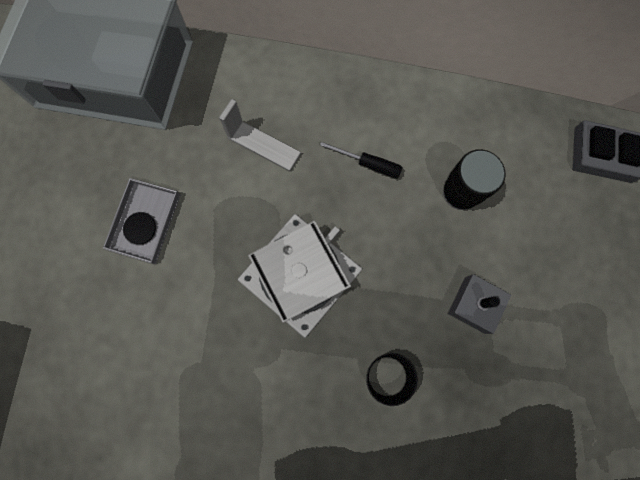

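```bash
python3 - <<'E'
import cv2
for n,b in {"side0":[("h",235,205,130,100),("p",275,360,90,100)],"top0":[("h",230,205,140,140),("p",440,255,90,90)]}.items():
    im=cv2.imread(f"pics/{n}.png")
    for t,x,y,w,h in b:
        s=5
        c=cv2.resize(im[y:y+h,x:x+w],None,fx=s if t=='h' and n=='side0' else (4 if t=='h' else 6),fy=s if t=='h' and n=='side0' else (4 if t=='h' else 6),interpolation=cv2.INTER_CUBIC)
        cv2.imwrite(f"pics/{n}_{t}.png",c)
E
```

```text
(no output)
```

View pics/side0_h.png

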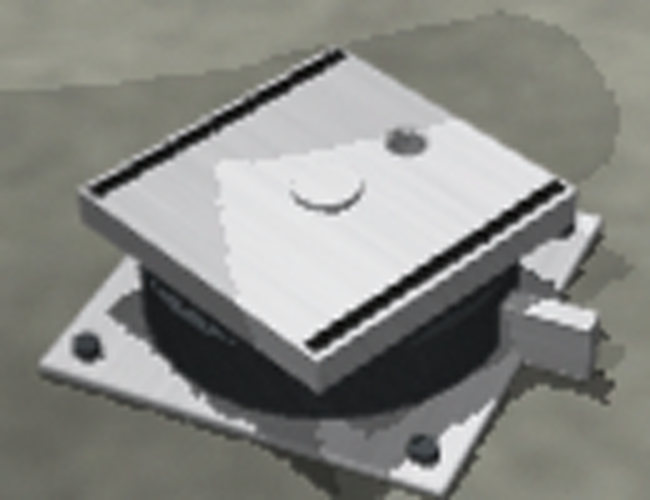

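View pics/side0_p.png

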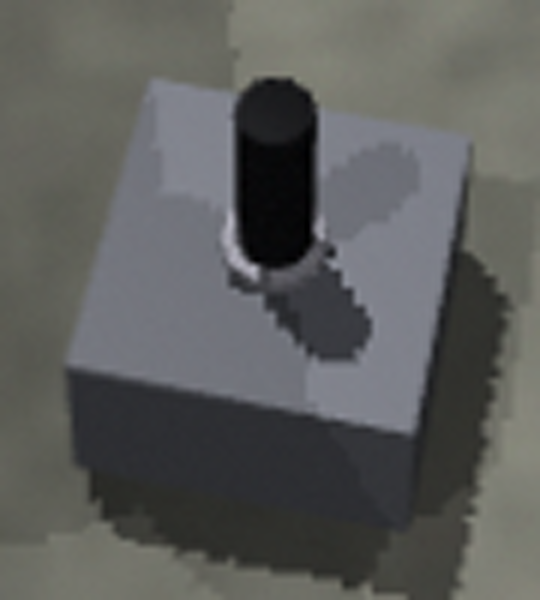

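View pics/top0_h.png

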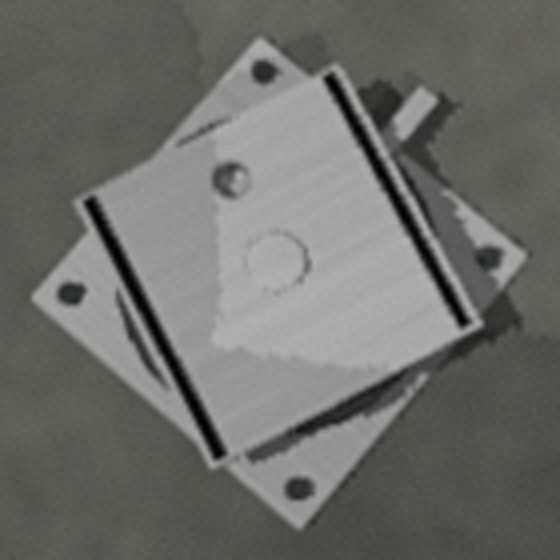

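View pics/top0_p.png

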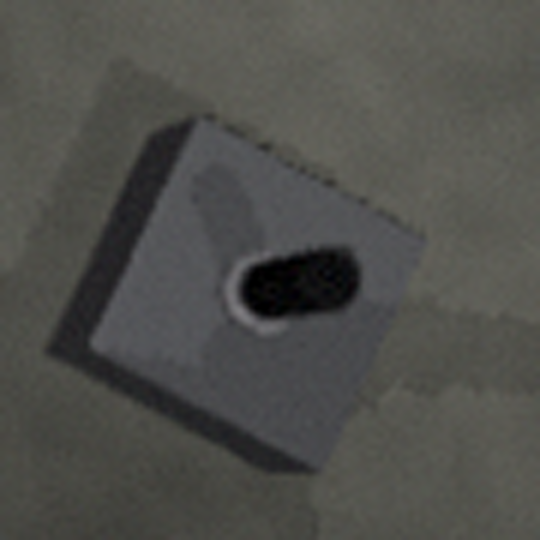

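```bash
cat > h.py <<'E'
import numpy as np, cv2
from scipy.optimize import least_squares
from workcell import read_state, viewer, job, bot
def cam(c):
    f=240/np.tan(np.radians(c["vertical_fov"]/2)); K=np.array([[f,0,c["cx"]],[0,f,c["cy"]],[0,0,1]])
    return K,np.array([c["k1"],0,0,0.]),c["view"]
def ray(c,uv):
    K,d,V=cam(c); p=cv2.undistortPoints(np.array([[uv]],float),K,d)[0,0]
    R=V[:3,:3]; return -R.T@V[:3,3], R.T@np.array([p[0],-p[1],-1])
def at_z(c,uv,z):
    o,r=ray(c,uv); return o+r*(z-o[2])/r[2]
def proj(c,P):
    K,d,V=cam(c); q=(V[:3,:3]@np.array(P).T).T+V[:3,3]; q=q*[1,-1,-1]
    return cv2.projectPoints(q.reshape(-1,1,3),np.zeros(3),np.zeros(3),K,d)[0][:,0]
def crop2(p,s,x,y): return ((p[0]+.5)/s-.5+x,(p[1]+.5)/s-.5+y)
E
python3 - <<'E'
from h import *
import pickle
S=viewer.read_camera("side");T=viewer.read_camera("top")
np.set_printoptions(precision=4,suppress=True)
sh=lambda p:crop2(p,5,235,205); th=lambda p:crop2(p,4,230,205); sp=lambda p:crop2(p,6,275,360); tp=lambda p:crop2(p,6,440,255)
for nm,a,b,z in [("hole",(406,142),(231,181),.049),("cap",(328,185),(277,261),.052)]:
    print(nm,at_z(S,sh(a),z),at_z(T,th(b),z))
cs=np.array([at_z(S,sh(p),.049) for p in[(80,193),(340,50),(575,186),(318,368)]]); ct=np.array([at_z(T,th(p),.049) for p in[(75,204),(335,66),(482,325),(215,467)]])
ft=np.array([at_z(T,th(p),.005) for p in[(260,38),(527,257),(303,530),(32,297)]])
for n,c in(("plateS",cs),("plateT",ct),("footT",ft)):
    e=np.roll(c,-1,0)-c; print(n,c.mean(0),np.linalg.norm(e,axis=1),np.arctan2(e[:,1],e[:,0]))
print("tab",at_z(T,th((431.5,92)),.029),at_z(S,sh((596,314)),.029), "(z guess)")
st=np.array([at_z(S,sp(p),.04) for p in[(150,80),(472,143),(415,435),(67,367)]]); tt=np.array([at_z(T,tp(p),.04) for p in[(196,116),(428,238),(318,470),(90,347)]])
for n,c in(("standS",st),("standT",tt)):
    e=np.roll(c,-1,0)-c; print(n,c.mean(0),np.linalg.norm(e,axis=1),np.arctan2(e[:,1],e[:,0]))
print("pintop",at_z(S,sp((276,111)),.088),at_z(T,tp((330,278)),.088))
for n,a,z,C in[("lens",(482,172),.11,T),("lensS",(470,320),.11,S),("hood",(393,378),.045,T),("hoodS",(211,325),.045,S)]: print(n,at_z(C,a,z))
E
```

```text
hole [0.5449 0.0535 0.049 ] [0.5415 0.0538 0.049 ]
cap [0.5162 0.0286 0.052 ] [0.5133 0.0292 0.052 ]
plateS [0.5164 0.0282 0.049 ] [0.1195 0.1142 0.1232 0.1201] [ 0.6737 -0.865  -2.4193  2.2457]
plateT [0.5128 0.0294 0.049 ] [0.1179 0.1195 0.1177 0.1178] [-0.8738 -2.4409  2.2535  0.703 ]
footT [0.5128 0.0292 0.005 ] [0.1477 0.1463 0.1485 0.1466] [-2.0733  2.643   1.0703 -0.5043]
tab [ 0.5977 -0.018   0.029 ] [ 0.6014 -0.0194  0.029 ] (z guess)
standS [ 0.5213 -0.2702  0.04  ] [0.0702 0.0682 0.0696 0.0695] [-0.3271 -1.8824  2.8337  1.2677]
standT [ 0.5189 -0.2688  0.04  ] [0.0702 0.0701 0.068  0.0695] [-1.8696  2.8168  1.2634 -0.2944]
pintop [ 0.5213 -0.2698  0.088 ] [ 0.5193 -0.2689  0.088 ]
lens [ 0.7082 -0.2192  0.11  ]
lensS [ 0.7137 -0.2197  0.11  ]
hood [ 0.3789 -0.1448  0.045 ]
hoodS [ 0.3791 -0.138   0.045 ]
```

```bash
cat >> h.py <<'E'
from scipy.spatial.transform import Rotation as Ro
np.set_printoptions(precision=4,suppress=True)
def delta(target,yaw=None,s=None):
    "row numbers: shift mm in tool axes to reach world target; turn to make tool x at yaw (tool z down)"
    s=s or read_state(); R=Ro.from_rotvec(s["tcp_rot"])
    d=R.inv().apply(np.array(target)-s["tool_pos"])*1000
    out=list(d)
    if yaw is not None:
        G=Ro.from_matrix(np.array([[np.cos(yaw),np.sin(yaw),0],[np.sin(yaw),-np.cos(yaw),0],[0,0,-1]]).T)
        out+=list((R.inv()*G).as_rotvec())
    print("delta",np.round(out,4)); return out
def st():
    s=read_state(); print("t",s["time"],"pos",s["tool_pos"],"rot",s["tcp_rot"],"F",s["wrist_force"],"T",s["torque"],"w",s["width"]); return s
E
python3 - <<'E'
from h import *
delta((.5203,-.2693,.14),0.)
delta((.5203,-.2693,.049),0.)
E
```

```text
delta [ 428.4686 -274.8847   90.8481   -0.0014    0.0001    0.2728]
delta [ 428.4627 -274.7551  181.848    -0.0014    0.0001    0.2728]
```

```bash
python3 -m crank '428.5 -274.9 90 0 0 0.1 0;428.5 -274.9 90 0 0 0.273 0;428.5 -274.9 90 0 0 0.273 0;428.5 -274.9 90 0 0 0.273 0;428.5 -274.9 90 0 0 0.273 0;428.5 -274.9 90 0 0 0.273 0;428.5 -274.9 90 0 0 0.273 0;428.5 -274.9 90 0 0 0.273 0;428.5 -274.9 90 0 0 0.273 0;428.5 -274.9 90 0 0 0.273 0;428.5 -274.9 90 0 0 0.273 0' 30
python3 - <<'E'
from h import *
st(); delta((.5203,-.2693,.049),0.)
for n in("side","top"):
    c=viewer.read_camera(n); cv2.imwrite(f"pics/{n}1.png",c["pixels"][:,:,::-1])
E
```

```text
time: 1.58
tool_pos: [0.5198, -0.271, 0.1415]
tcp_rot: [3.141, -0.002, -0.0]
wrist_force: [1.2, 0.2, 0.9]
width: 0.998
t 1.575 pos [ 0.5198 -0.271   0.1415] rot [ 3.1409 -0.0017 -0.0003] F [1.1608 0.1914 0.8592] T [-0.0214  0.0096 -0.0202] w 0.998222492452797
delta [ 0.5311 -1.8099 92.5311  0.0007  0.0002 -0.0011]
```

View pics/top1.png

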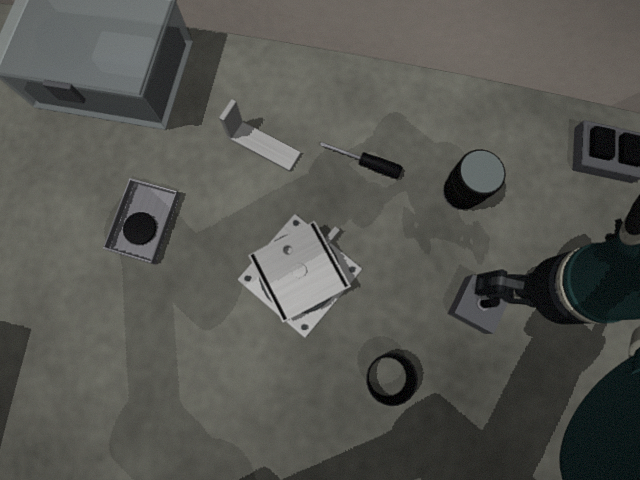

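View pics/side1.png

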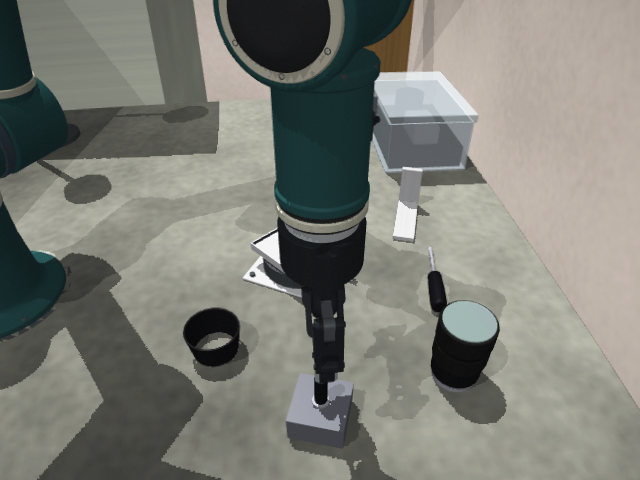

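Both pictures show the gripper above the pin (side: pin at 320,390; top: 488,303). Descend and grip.

```bash
python3 -m crank '0.5 -1.8 50 0 0 0 0;0.5 -1.8 92 0 0 0 0;0.5 -1.8 92 0 0 0 0;0.5 -1.8 92 0 0 0 0;0.5 -1.8 92 0 0 0 255;0.5 -1.8 92 0 0 0 255;0.5 -1.8 92 0 0 0 255;0.5 -1.8 92 0 0 0 255;0.5 -1.8 92 0 0 0 255;0.5 -1.8 92 0 0 0 255' 30
python3 - <<'E'
from h import *
st()
for n in("side","top"):
    c=viewer.read_camera(n); cv2.imwrite(f"pics/{n}2.png",c["pixels"][:,:,::-1])
im=cv2.imread("pics/side2.png")[310:460,240:400]; cv2.imwrite("pics/side2c.png",cv2.resize(im,None,fx=4,fy=4))
E
```

```text
time: 2.92
tool_pos: [0.5212, -0.2683, 0.0497]
tcp_rot: [3.141, -0.0, 0.001]
wrist_force: [-0.4, -0.3, 4.3]
width: 0.176
t 2.925 pos [ 0.5212 -0.2683  0.0497] rot [ 3.1412 -0.0002  0.0008] F [-0.3997 -0.2727  4.3384] T [-0.0194  0.1797  0.0091] w 0.17581199010957532
```

View pics/side2c.png

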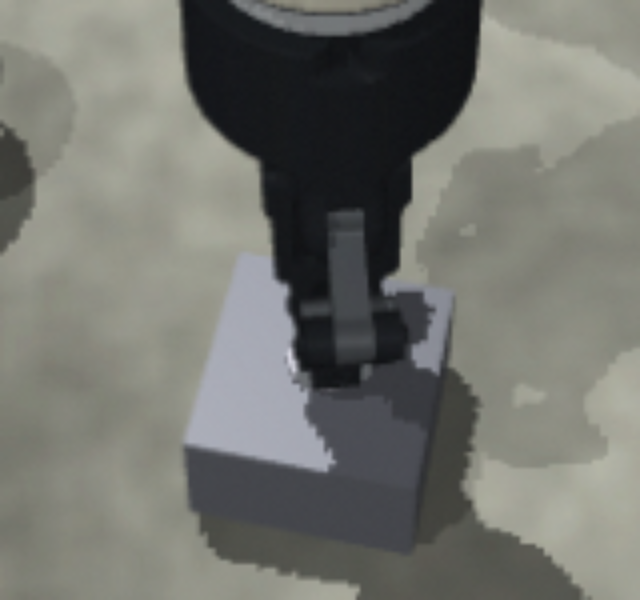

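```bash
python3 -m crank '0 0 -40 0 0 0 255;0 0 -75 0 0 0 255;10 -60 -75 0 0 0 255;22 -322 -75 0 0 0 255;22 -322 -75 0 0 0 255;22 -322 -75 0 0 0 255;22 -322 -75 0 0 0 255;22 -322 -75 0 0 0 255;22 -322 -55 0 0 0 255;22 -322 -55 0 0 0 255;22 -322 -55 0 0 0 255;22 -322 -55 0 0 0 255'
cat > look.py <<'E'
import sys
from h import *
st(); k=sys.argv[1]
for n,b in(("side",(255,180,100,100)),("top",(240,200,110,110))):
    c=viewer.read_camera(n); im=c["pixels"][:,:,::-1]; cv2.imwrite(f"pics/{n}{k}.png",im)
    x,y,w,h=b; cv2.imwrite(f"pics/{n}{k}c.png",cv2.resize(im[y:y+h,x:x+w],None,fx=5,fy=5,interpolation=cv2.INTER_CUBIC))
E
python3 look.py 3
```

```text
time: 4.53
tool_pos: [0.5435, 0.0533, 0.1049]
tcp_rot: [3.142, -0.002, 0.002]
wrist_force: [0.2, 0.6, -1.6]
width: 0.176
t 4.525 pos [0.5435 0.0533 0.1049] rot [ 3.1416 -0.002   0.0016] F [ 0.2426  0.6168 -1.6498] T [ 0.0496 -0.0881 -0.0379] w 0.17634020118373772
```

View pics/side3c.png

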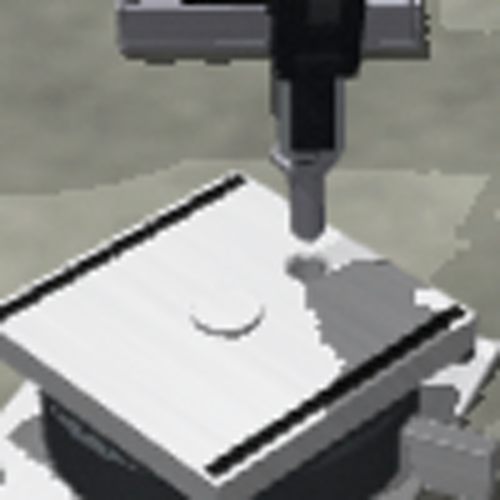

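View pics/top3.png

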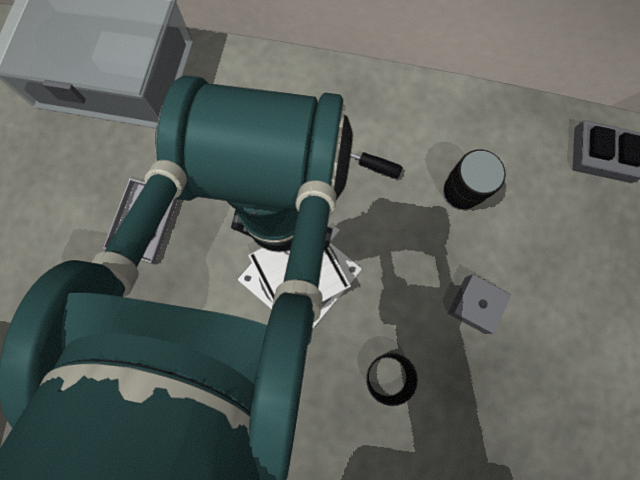

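```bash
python3 - <<'E'
from h import *
S=viewer.read_camera("side")
f=lambda p:crop2(p,5,255,180)
im=cv2.imread("pics/side3.png")[218:240,300:332]; cv2.imwrite("pics/s3z.png",cv2.resize(im,None,fx=20,fy=20,interpolation=cv2.INTER_CUBIC))
h=at_z(S,f((306,266)),.049); print(h, at_z(S,f((312,238)),.0632))
# shoulder/shank check
for z in(.0632,.0952,.0992): print(z,proj(S,[[h[0],h[1],z]]))
E
```

```text
[0.545  0.0541 0.049 ] [0.5468 0.0513 0.0632]
0.0632 [[315.7622 226.2748]]
0.0952 [[315.6747 211.0359]]
0.0992 [[315.6635 209.0773]]
```

View pics/s3z.png

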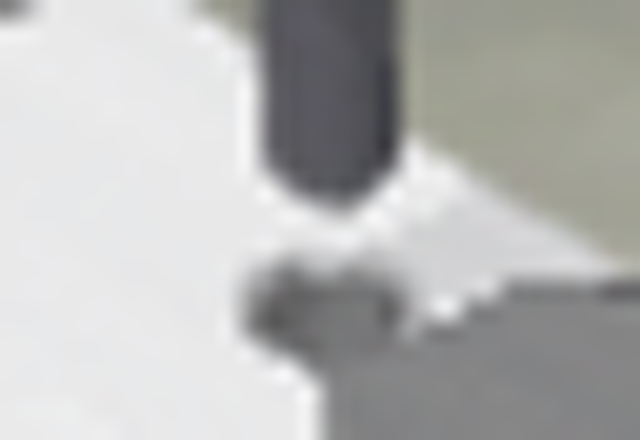

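```bash
python3 -m crank '0 0 6 0 0 0 255;0 0 12 0 0 0 255;0 0 15 0 0 0 255;0 0 17 0 0 0 255;0 0 17 0 0 0 255' 20; python3 -c "
from h import *; st()"
```

```text
time: 5.3
tool_pos: [0.5428, 0.054, 0.087]
tcp_rot: [-3.142, 0.0, 0.001]
wrist_force: [-0.9, -0.2, -1.6]
width: 0.174
t 5.3 pos [0.5428 0.054  0.087 ] rot [-3.1416  0.0002  0.0008] F [-0.944  -0.2161 -1.555 ] T [ 0.0444 -0.007   0.0232] w 0.17400112354431493
```

```bash
python3 -m crank '0 0 2 0 0 0 255;0 0 4 0 0 0 255;0 0 4 0 0 0 255'; python3 -c "
from h import *; st()"; python3 -m crank '0 0 2 0 0 0 255;0 0 4 0 0 0 255;0 0 4 0 0 0 255'; python3 -c "
from h import *; st()"
```

```text
time: 5.68
tool_pos: [0.5428, 0.0539, 0.0831]
tcp_rot: [3.142, -0.0, -0.001]
wrist_force: [0.1, 0.6, -0.4]
width: 0.174
t 5.675 pos [0.5428 0.0539 0.0831] rot [ 3.1415 -0.0003 -0.0006] F [ 0.0563  0.5628 -0.3802] T [0.0286 0.0084 0.0102] w 0.1741383321541825
time: 6.05
tool_pos: [0.5428, 0.0539, 0.079]
tcp_rot: [3.142, -0.0, -0.001]
wrist_force: [0.2, 0.5, -1.3]
width: 0.181
t 6.05 pos [0.5428 0.0539 0.079 ] rot [ 3.1416 -0.0002 -0.0007] F [ 0.1511  0.4655 -1.292 ] T [-0.0165 -0.0054 -0.0032] w 0.18114101165528568
```

```bash
python3 -m crank '0 0 2 0 0 0 255;0 0 3 0 0 0 255;0 0 3 0 0 0 255'; python3 -c "
from h import *; st()"; python3 -m crank '0 0 0.7 0 0 0 255;0 0 0.7 0 0 0 255'; python3 look.py 4
```

```text
time: 6.42
tool_pos: [0.543, 0.054, 0.0762]
tcp_rot: [-3.142, 0.0, 0.0]
wrist_force: [-0.1, 0.0, -0.7]
width: 0.178
t 6.425 pos [0.543  0.054  0.0762] rot [-3.1416  0.0003  0.0002] F [-0.0855  0.0006 -0.71  ] T [-0.0212 -0.0259  0.0507] w 0.17807430601393398
time: 6.68
tool_pos: [0.5432, 0.054, 0.076]
tcp_rot: [3.142, -0.0, 0.0]
wrist_force: [-1.1, -0.1, 2.2]
width: 0.174
t 6.675 pos [0.5432 0.054  0.076 ] rot [ 3.1416 -0.0003  0.0004] F [-1.1212 -0.1459  2.1672] T [ 0.0343  0.2032 -0.0056] w 0.17428610312424628
```

View pics/side4c.png

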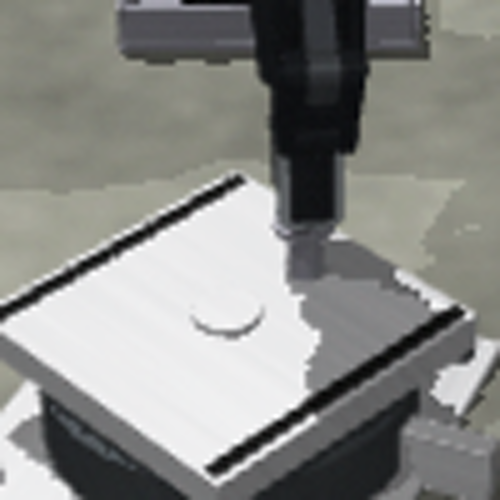

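```bash
cat > arc.py <<'E'
import sys
from h import *
# print tool-axes shifts (mm) from angle a0 along arc
def arc(a0,angs,c=(.5145,.0289)):
    for a in angs: print("%.3f: %.1f %.1f"%(a,38*(np.cos(a)-np.cos(a0)),-38*(np.sin(a)-np.sin(a0))))
arc(float(sys.argv[1]),np.arange(float(sys.argv[2]),float(sys.argv[3])-1e-9,float(sys.argv[4])))
E
python3 arc.py 0.719 0.669 0.3 -0.05
```

```text
0.669: 1.2 1.5
0.619: 2.4 3.0
0.569: 3.4 4.6
0.519: 4.4 6.2
0.469: 5.3 7.9
0.419: 6.1 9.6
0.369: 6.8 11.3
0.319: 7.5 13.1
```

```bash
python3 -m crank '1.2 1.5 0 0 0 0 255;2.4 3 0 0 0 0 255;3.4 4.6 0 0 0 0 255;4.4 6.2 0 0 0 0 255;4.4 6.2 0 0 0 0 255'; python3 -c "
from h import *; s=st(); p=s['tool_pos'][:2]-[.5145,.0289]; print(np.hypot(*p),np.arctan2(p[1],p[0]))"
```

```text
time: 7.4
tool_pos: [0.5474, 0.0483, 0.0759]
tcp_rot: [-3.14, 0.001, 0.001]
wrist_force: [-2.5, 3.1, 4.6]
width: 0.175
t 7.4 pos [0.5474 0.0483 0.0759] rot [-3.1404  0.001   0.0005] F [-2.5207  3.1342  4.6261] T [ 0.7701  0.6062 -0.0318] w 0.17543482494016574
0.038204610448231584 0.5337877788825756
```

```bash
python3 arc.py 0.519 0.459 0.0 -0.06
```

```text
0.459: 1.1 2.0
0.399: 2.0 4.1
0.339: 2.8 6.2
0.279: 3.5 8.4
0.219: 4.1 10.6
0.159: 4.5 12.8
0.099: 4.8 15.1
0.039: 5.0 17.4
```

```bash
cat > ck.py <<'E'
from h import *
s=st(); p=s['tool_pos'][:2]-[.5145,.0289]; a=np.arctan2(p[1],p[0]); F=s['wrist_force']
print("r",np.hypot(*p),"a",a,"Frad",F[0]*np.cos(a)+F[1]*np.sin(a),"Ftan(cw resist +)",-F[0]*np.sin(a)+F[1]*np.cos(a))
E
python3 -m crank '1.1 2 0 0 0 0 255;2 4.1 0 0 0 0 255;2.8 6.2 0 0 0 0 255;3.5 8.4 0 0 0 0 255;4.1 10.6 0 0 0 0 255;4.5 12.8 0 0 0 0 255;4.5 12.8 0 0 0 0 255'; python3 ck.py
```

```text
time: 8.28
tool_pos: [0.5521, 0.0354, 0.0759]
tcp_rot: [-3.141, 0.001, -0.001]
wrist_force: [-3.0, 4.2, 5.5]
width: 0.179
t 8.275 pos [0.5521 0.0354 0.0759] rot [-3.1406  0.0009 -0.0006] F [-3.0245  4.1742  5.4896] T [ 0.9239  0.4216 -0.0178] w 0.17863536016163573
r 0.03819975264625586 a 0.1719766278710416 Frad -2.2655586055534207 Ftan(cw resist +) 4.630224445498388
```

```bash
python3 arc.py 0.159 0.109 -0.25 -0.05
```

```text
0.109: 0.3 1.9
0.059: 0.4 3.8
0.009: 0.5 5.7
-0.041: 0.4 7.6
-0.091: 0.3 9.5
-0.141: 0.1 11.4
-0.191: -0.2 13.2
-0.241: -0.6 15.1
```

```bash
python3 -m crank '0 1.9 0.2 0 0 0 255;0.1 3.8 0.2 0 0 0 255;0.2 5.7 0.2 0 0 0 255;0.2 5.7 0.2 0 0 0 255'; python3 ck.py; python3 -m crank '-0.1 1.9 0 0 0 0 255;-0.2 3.8 0 0 0 0 255;-0.2 3.8 0 0 0 0 255'; python3 ck.py
```

```text
time: 8.78
tool_pos: [0.5526, 0.0298, 0.0759]
tcp_rot: [-3.141, 0.001, -0.001]
wrist_force: [-2.6, 5.0, 5.1]
width: 0.174
t 8.775 pos [0.5526 0.0298 0.0759] rot [-3.1406  0.0009 -0.0015] F [-2.5934  5.026   5.0683] T [ 0.9296  0.425  -0.0575] w 0.17407336149788655
r 0.03810176635405368 a 0.022760216106656905 Frad -2.478394574663024 Ftan(cw resist +) 5.083707348981114
time: 9.15
tool_pos: [0.5524, 0.0259, 0.0759]
tcp_rot: [-3.141, 0.001, -0.002]
wrist_force: [-2.1, 4.3, 5.2]
width: 0.178
t 9.15 pos [0.5524 0.0259 0.0759] rot [-3.1407  0.0009 -0.0017] F [-2.1321  4.3306  5.2227] T [ 0.9423  0.2892 -0.0383] w 0.17801273505587387
r 0.0380401198694895 a -0.07800158330244712 Frad -2.4630712597121 Ftan(cw resist +) 4.1512510139352266
```

```bash
python3 arc.py -0.091 -0.141 -0.6 -0.05
```

```text
-0.141: -0.2 1.9
-0.191: -0.5 3.8
-0.241: -0.9 5.6
-0.291: -1.4 7.4
-0.341: -2.0 9.3
-0.391: -2.7 11.0
-0.441: -3.5 12.8
-0.491: -4.3 14.5
-0.541: -5.3 16.1
-0.591: -6.3 17.7
```

```bash
python3 -m crank '-0.2 1.9 0 0 0 0 255;-0.5 3.8 0 0 0 0 255;-0.5 3.8 0 0 0 0 255'; python3 ck.py;  python3 -m crank '-0.4 1.8 0 0 0 0 255;-0.9 3.6 0 0 0 0 255;-0.9 3.6 0 0 0 0 255'; python3 ck.py
```

```text
time: 9.52
tool_pos: [0.5518, 0.0219, 0.0757]
tcp_rot: [-3.141, 0.001, -0.001]
wrist_force: [-0.7, 3.9, 4.8]
width: 0.179
t 9.525 pos [0.5518 0.0219 0.0757] rot [-3.1411  0.0007 -0.0014] F [-0.7212  3.9344  4.8107] T [0.8834 0.2504 0.0092] w 0.17853125520695387
r 0.03797149079115762 a -0.1851387820059634 Frad -1.433099011650666 Ftan(cw resist +) 3.7343906242998135
time: 9.9
tool_pos: [0.5501, 0.0173, 0.0747]
tcp_rot: [3.141, -0.0, -0.001]
wrist_force: [0.3, 0.1, -1.9]
width: 0.174
t 9.9 pos [0.5501 0.0173 0.0747] rot [ 3.1406 -0.0002 -0.0013] F [ 0.3005  0.1187 -1.8774] T [0.0958 0.02   0.0126] w 0.1735322477441372
r 0.03741356975744697 a -0.3150387919495529 Frad 0.2489432436903649 Ftan(cw resist +) 0.20599007557727467
```

The foot dropped 1.2 mm and the forces vanished: it's on the hidden hole. Push down gently.

```bash
python3 -m crank '0 0 1 0 0 0 255;0 0 1 0 0 0 255'; python3 ck.py; python3 -m crank '0 0 0.5 0 0 0 255;0 0 1 0 0 0 255;0 0 1 0 0 0 255'; python3 ck.py
```

```text
time: 10.15
tool_pos: [0.5502, 0.0177, 0.074]
tcp_rot: [3.141, -0.0, -0.001]
wrist_force: [0.7, 0.3, -1.3]
width: 0.18
t 10.15 pos [0.5502 0.0177 0.074 ] rot [ 3.1412 -0.0003 -0.001 ] F [ 0.6967  0.2971 -1.3228] T [-0.0183 -0.0121  0.    ] w 0.17961539351334802
r 0.03742739224233203 a -0.30331481105243974 Frad 0.5761927607545325 Ftan(cw resist +) 0.491596021821491
time: 10.52
tool_pos: [0.5505, 0.018, 0.0734]
tcp_rot: [3.142, -0.0, -0.0]
wrist_force: [-0.3, 0.0, -2.0]
width: 0.177
t 10.525 pos [0.5505 0.018  0.0734] rot [ 3.1415 -0.0002 -0.    ] F [-0.2766  0.0453 -1.9662] T [0.0159 0.0248 0.0285] w 0.17704759099503412
r 0.03759414691362889 a -0.2934900996865459 Frad -0.27789939413525794 Ftan(cw resist +) -0.03667240514316319
```

```bash
python3 -m crank '0 0 0.7 0 0 0 255;0 0 1.4 0 0 0 255;0 0 1.4 0 0 0 255'; python3 ck.py; python3 -m crank '0 0 0.5 0 0 0 255;0 0 1 0 0 0 255;0 0 1 0 0 0 255'; python3 ck.py
```

```text
time: 10.9
tool_pos: [0.5504, 0.0181, 0.0719]
tcp_rot: [-3.142, 0.0, 0.0]
wrist_force: [0.9, -1.1, -1.0]
width: 0.177
t 10.9 pos [0.5504 0.0181 0.0719] rot [-3.1416  0.0003  0.0003] F [ 0.853  -1.0582 -1.0031] T [ 0.0358 -0.0368 -0.0537] w 0.17707426254287356
r 0.03750553741677303 a -0.29286050645230116 Frad 1.1221206614575407 Ftan(cw resist +) -0.7668551184204694
time: 11.28
tool_pos: [0.5504, 0.018, 0.0709]
tcp_rot: [3.142, -0.0, -0.0]
wrist_force: [0.2, 0.0, -1.4]
width: 0.179
t 11.275 pos [0.5504 0.018  0.0709] rot [ 3.1416 -0.0003 -0.0002] F [ 0.1935  0.0483 -1.4295] T [ 0.0087  0.0071 -0.0164] w 0.1789194604179319
r 0.03755604849188797 a -0.2935417546225918 Frad 0.17123437314684134 Ftan(cw resist +) 0.10220444039594476
```

```bash
python3 -m crank '0 0 1 0 0 0 255;0 0 2 0 0 0 255;0 0 3 0 0 0 255;0 0 3 0 0 0 255'; python3 ck.py; python3 -m crank '0 0 1 0 0 0 255;0 0 2 0 0 0 255;0 0 3 0 0 0 255;0 0 3 0 0 0 255'; python3 ck.py
```

```text
time: 11.78
tool_pos: [0.5504, 0.0181, 0.0678]
tcp_rot: [-3.142, 0.0, 0.001]
wrist_force: [-0.5, 0.5, -0.6]
width: 0.182
t 11.775 pos [0.5504 0.0181 0.0678] rot [-3.1416  0.0003  0.0005] F [-0.5241  0.473  -0.5989] T [-0.0041  0.0039 -0.0139] w 0.18172779782797555
r 0.03746946197116714 a -0.2933878391001817 Frad -0.6385412370758025 Ftan(cw resist +) 0.3012494181492008
time: 12.28
tool_pos: [0.5504, 0.018, 0.0648]
tcp_rot: [-3.142, 0.0, 0.0]
wrist_force: [0.1, -0.1, -1.2]
width: 0.179
t 12.275 pos [0.5504 0.018  0.0648] rot [-3.1416  0.0004  0.0004] F [ 0.0547 -0.0578 -1.1784] T [ 0.023  -0.0433 -0.0118] w 0.17910367721448908
r 0.03750259983631013 a -0.29353039178674956 Frad 0.06910175532578117 Ftan(cw resist +) -0.03947105086990606
```

```bash
python3 -m crank '0 0 1 0 0 0 255;0 0 2 0 0 0 255;0 0 3.5 0 0 0 255;0 0 4.5 0 0 0 255;0 0 4.5 0 0 0 255'; python3 ck.py; python3 -m crank '0 0 0.7 0 0 0 255;0 0 1.2 0 0 0 255;0 0 1.2 0 0 0 255'; python3 ck.py
```

```text
time: 12.9
tool_pos: [0.5504, 0.018, 0.0603]
tcp_rot: [3.142, -0.0, -0.0]
wrist_force: [0.3, -0.9, -0.9]
width: 0.176
t 12.9 pos [0.5504 0.018  0.0603] rot [ 3.1416 -0.0003 -0.0005] F [ 0.2824 -0.9159 -0.893 ] T [ 0.0044 -0.0038 -0.0311] w 0.1759542995041931
r 0.03748689741707195 a -0.2937709866869248 Frad 0.5354974109486306 Ftan(cw resist +) -0.7949423444085876
time: 13.28
tool_pos: [0.5505, 0.018, 0.0593]
tcp_rot: [-3.142, 0.0, -0.0]
wrist_force: [-0.5, -0.4, -0.5]
width: 0.175
t 13.275 pos [0.5505 0.018  0.0593] rot [-3.1416  0.0004 -0.0001] F [-0.5127 -0.3744 -0.5381] T [-0.0108  0.0282 -0.002 ] w 0.17521646705277052
r 0.037634573491772114 a -0.29245756410633467 Frad -0.38295011768529397 Ftan(cw resist +) -0.5062966433662469
```

```bash
python3 -m crank '0 0 0.6 0 0 0 255;0 0 0.6 0 0 0 255;0 0 0.6 0 0 0 255'; python3 ck.py; python3 -m crank '0 0 0.4 0 0 0 255;0 0 0.8 0 0 0 255;0 0 0.8 0 0 0 255'; python3 look.py 5
```

```text
time: 13.65
tool_pos: [0.5507, 0.018, 0.0591]
tcp_rot: [3.142, -0.0, 0.001]
wrist_force: [-0.9, -0.9, 4.1]
width: 0.177
t 13.65 pos [0.5507 0.018  0.0591] rot [ 3.1416 -0.0003  0.0005] F [-0.9481 -0.8594  4.1089] T [-0.0368  0.3613 -0.0294] w 0.17671832642485044
r 0.037775250261422165 a -0.29152577148762265 Frad -0.6610945675086382 Ftan(cw resist +) -1.0956723050189838
time: 14.02
tool_pos: [0.5508, 0.018, 0.059]
tcp_rot: [-3.142, 0.0, -0.0]
wrist_force: [-4.1, -0.6, 8.4]
width: 0.18
t 14.025 pos [0.5508 0.018  0.059 ] rot [-3.1416  0.0003 -0.0005] F [-4.1452 -0.6291  8.4146] T [-0.0232  0.7796  0.0057] w 0.1799485788906599
```

View pics/side5c.png

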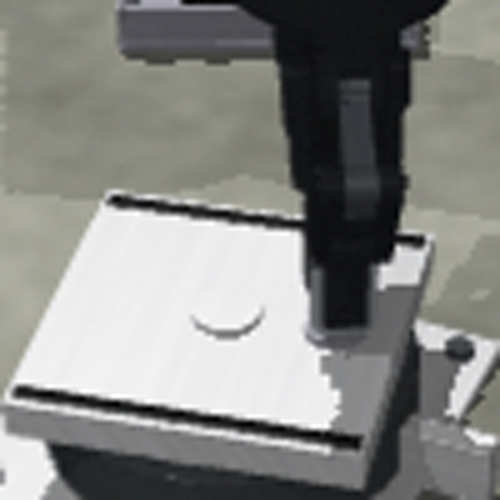

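Shoulder is on the plate (contact at TCP 0.059 m, as expected). Relax, release, withdraw.

```bash
python3 -m crank '0 0 -1.2 0 0 0 255;0 0 -1.2 0 0 0 255;0 0 -1.2 0 0 0 150;0 0 -1.2 0 0 0 60;0 0 -1.2 0 0 0 0;0 0 -1.2 0 0 0 0;0 0 -1.2 0 0 0 0;0 0 -1.2 0 0 0 0;0 0 -20 0 0 0 0;0 0 -60 0 0 0 0;0 0 -120 0 0 0 0;0 60 -150 0 0 0 0;0 150 -150 0 0 0 0;0 220 -150 0 0 0 0;0 280 -150 0 0 0 0;0 280 -150 0 0 0 0;0 280 -150 0 0 0 0;0 280 -150 0 0 0 0'; python3 look.py 6
```

```text
time: 16.38
tool_pos: [0.5505, -0.2616, 0.2087]
tcp_rot: [-3.141, 0.001, -0.001]
wrist_force: [-0.5, 0.0, -0.5]
width: 1.003
t 16.375 pos [ 0.5505 -0.2616  0.2087] rot [-3.1413  0.001  -0.0011] F [-0.4676  0.0266 -0.5016] T [ 0.0154 -0.0042 -0.0069] w 1.002585762845852
```

View pics/side6.png

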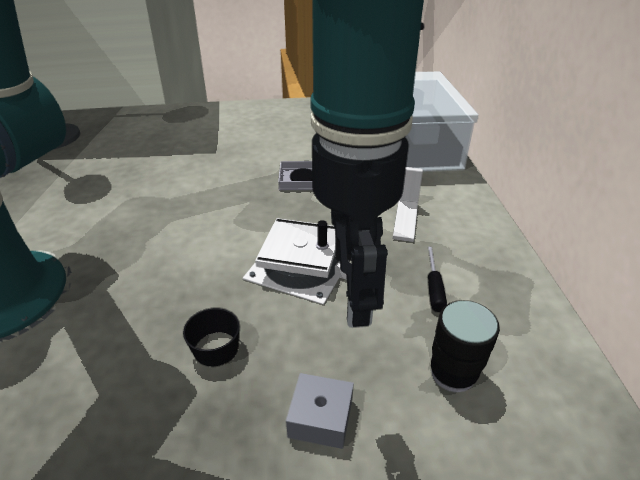

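View pics/top6c.png

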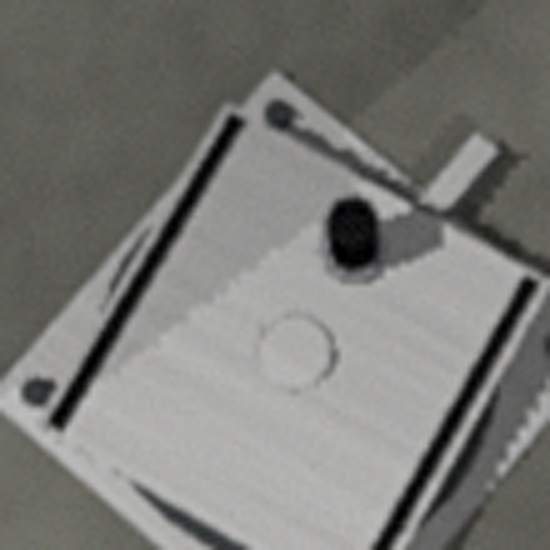

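View pics/side6c.png

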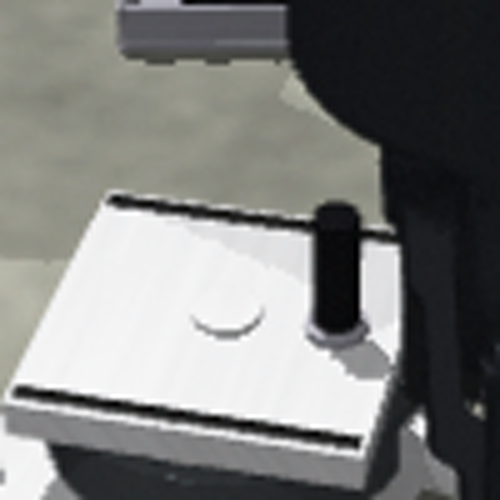

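The pin is in the plate with its shoulder on the top face (side crop: shoulder 337,330, grip top 337,212; top crop: grip 352,232). The other gear looks unmoved. Quick check of the pin's top height.

```bash
python3 - <<'E'
from h import *
S=viewer.read_camera("side");T=viewer.read_camera("top")
c=np.array([.5145,.0289]); p=np.array([.5505,.018])
for z in(.097,.053,.114): print(z,(proj(S,[[*p,z]])[0]-[255,180])*5+2,(proj(T,[[*p,z]])[0]-[240,200])*5+2)
a=cv2.imread("pics/top0.png").astype(int);b=cv2.imread("pics/top6.png").astype(int)
for n,(x,y) in dict(tray=(143,222),lens=(475,180),bracket=(262,140),hood=(392,378),driver=(365,160)).items():
    print(n,np.abs(a-b)[y-30:y+30,x-30:x+30].mean())
st()
E
```

```text
0.097 [332.4348 215.6358] [353.6882 216.5842]
0.053 [332.1133 321.2329] [354.5837 243.5443]
0.114 [332.5657 172.7713] [353.3105 205.2109]
tray 8.072129629629629
lens 3.7130555555555556
bracket 3.2419444444444445
hood 4.951296296296296
driver 6.790648148148148
t 16.575 pos [ 0.5506 -0.2606  0.2082] rot [-3.1415 -0.0023 -0.0003] F [-0.0136  0.6145  0.4215] T [ 0.043  -0.0331 -0.0303] w 1.0014656923352212
```

```bash
python3 -c "
from workcell import job; print(job.finish_job())"
```

```text
the job is handed in; nothing more can be done
None
```

The panning head is locked: the pin is fully home with its shoulder on the plate. I handed the job in at about 16.6 s of the 72 s allowed; no verdict was reported.

- **What I did:** I took the pin from the stand and put it through the plate hole without any noticeable contact force. I then led the plate round clockwise with about 5 N on the ring. The hidden hole showed up at a world bearing of about -0.30 rad, roughly 0.2 rad anticlockwise of the tab, where the foot dropped 1.2 mm and the forces vanished. I lowered the pin until the shoulder seated, let go and moved clear.
- **Seating:** Contact came at a TCP height of 0.059 m, against 0.0587 m expected for fully home. The highest wrist force reading I saw was about 9.4 N; I sampled it only at the end of each move, so brief peaks in between were not seen.
- **After release:** The pin stands upright with its shoulder on the plate in both pictures. Its grip top is within about 5 px, in a five-times enlargement, of where a 97 mm height puts it (17 mm foot height).
- **Other gear:** It looks unmoved by eye. The pixel-difference check did not settle it, because the arm's moving shadows gave small differences around every item. I did not measure the positions themselves.

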